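# Feel the clearance of a printed rail pair with a taper gauge

## Task

Pick up the taper feeler gauge by its black grip, hold it in line with the gap between the two rails of the test piece, and slide the blade, thin end first, level into the gap until you feel it drag snugly on both rails. Do not force it; then let go, leaving the gauge upright and lodged in the gap by its own snug fit, so that the reading can be taken. Leave the glue stick, the tape roll and the gear alone.

Things in the scene. Friction and masses are not known exactly. Their poses are not given: they have to be found in the camera images.
- gauge_grip (a point): Loose taper feeler gauge, about 90 g: centre of its black grip block, 21 mm above the gauge's underside. The block is 56 mm long (x), 14 mm wide (y, grasp across this), 2 to 40 mm above the underside. Two cross feet 30 mm wide and 4 mm thick lie under its ends (x=-28 to -20 and +20 to +28 mm). +x points along the blade to its tip, z up. It starts standing on its feet on the table.
- gauge_tip (a point): Middle of the blade's thin end, 100 mm ahead (+x) of the grip centre and 2 mm higher. The steel blade runs 72 mm forward from the block, 18 mm tall (14 to 32 mm above the gauge's underside), symmetric about y=0, evenly tapered from 11.5 mm thick at the block to 2.5 mm at the tip (1 mm per 8 mm).
- gauge: The whole gauge; origin on its underside below the grip centre, same axes. With the blade snug in the gap the drag along the gap is 5 to 10 N and the side forces of the two rails are alike; pushing on adds about 2 to 6 N per mm. Snug, it stays lodged when let go.
- jig: Test piece fixed to the table: aluminium base plate (x from -40 to +42 mm, 104 mm in y, 10 mm thick) with two grey rails along x, 25 mm wide, tops 42 mm above the table. Origin on the table under the plate's middle; +x points into the gap, away from the robot; z up. The gap is open at both ends and on top; with the gauge's feet 1 to 3 mm above the table the blade clears the plate.
- jig_mouth (a point): On the inner face of the left (+y) rail where the parallel faces begin, 23 mm above the table: at x=-35, y=+4 mm in the jig's frame, same axes. The rails start 5 mm before it (x=-40), their edges rounded with 5 mm radius. More than 16 N on the left rail spoils it.
- jig_far (a point): Far end of the left rail's inner face, 65 mm behind jig_mouth, same height. The right (-y) rail faces it at a distance that differs each time and is not measured: the gap is 5 to 10 mm wide all along, its middle 2.5 to 5 mm to the right of this face, so the blade's tip fits snugly 20 to 60 mm past jig_mouth. Width and middle must be felt.
- glue_stick: Bystander: upright glue stick, 30 mm across, 98 mm tall, origin at the centre of its underside.
- tape_roll: Bystander: roll of tape lying flat, 101 mm across, 19 mm high, origin at the centre of its underside.
- gear: Bystander: printed gear lying flat, 41 mm across, 9 mm high, origin at the centre of its underside.
Mind the look-alikes: they are no part of the job. What is shaped like the jig but blue is not meant.

How it is judged (in metres and radians):
On the way, in this order (a step that is already met when the one before it is completed fails the run):
1. the held blade's tip has entered the gap (x of gauge_tip in the frame of jig between -0.032 and 0.06 m and z of gauge_tip in the frame of jig below 0.042 m and contact force between the fingers and gauge above 1 N and y of gauge_tip in the frame of jig between -0.006 and 0.0065 m), for 0.02 s.
2. the held blade is slid on until it bears on the left rail with more than 3 N (x of gauge_tip in the frame of jig above -0.02 m and contact force between gauge and jig above 3 N and contact force between the fingers and gauge above 1 N and y of gauge_tip in the frame of jig between -0.006 and 0.0065 m), for 0.1 s.
At the end, for the whole second after the job is handed in: The gauge is let go and at rest, its blade lodged between the rails: it bears on the left rail with more than 2 N, tip 15 to 70 mm past the start of the parallel faces, in line with the gap and upright within 0.12 rad, grip centre 15 to 34 mm above the table (contact force between gauge and jig above 2 N and x of gauge_tip in the frame of jig between -0.02 and 0.035 m and y of gauge_tip in the frame of jig between -0.006 and 0.0065 m and height (world z) of gauge_grip between 0.015 and 0.034 m and angle between the x axis of gauge and the x axis of jig, either way round below 0.12 rad and angle between gauge's own z axis and vertical below 0.12 rad and linear speed of gauge below 0.01 m/s); the robot touches nothing.
It fails at once if the left rail is pressed by the gauge with more than 16 N (contact force between gauge and jig above 16 N).
It fails at once if a bystander is moved by more than 20 mm (distance of any of glue_stick, tape_roll, gear from where it was at the start of the episode above 0.02 m).
It also fails if it takes over 51 s, if anything falls off the work surface, if the arm or the gripper's body presses on something with over 40 N, if the wrist force passes 120 N, or if a joint passes its speed limit or range.

## Robot

A 7-joint arm with a two-finger parallel gripper is mounted at the origin on a cart in front of the work surface, level with it; the furniture and walls round the work are solid. World frame = base frame: x ahead of the robot, y to its left, z up, the work surface at z = 0. Lengths are in mm, angles in rad, forces in N, time in s.
With the tool pointing down it reaches from about 400 to 875 mm from the base axis. Payload 19.3 kg.
Tool frame: the origin (TCP) lies at the very end of the fingers, on their centre line; the grasp point (between the pads) lies 19 mm behind it (grip_point_offset is the z of the grasp point in the tool frame, in mm); z points along the fingers, y is the line along which they close (so a half turn about z gives the same grasp; the last joint's range is limited). The gripper opens to 85 mm and grips with 20 to 120 N. Pads are 22 mm wide; open, the fingers measure 114 mm over their backs; the gripper's body (76 mm by 85 mm) begins 54 mm behind the grasp point. The pads swing forward as they close: fully open they stand 13 mm farther back than shut.
Start: joints at [-1.41, 0.521, -0.036, 1.599, 0.021, 1.021, -0.113], TCP at [142.992, 608.413, 192.591] pointing down, gripper open.
Joint ranges: [-2.91, 2.91], [-0.3, 2.13], [-1.5, 1.42], [0.17, 2.43], [-1.26, 4.41], [0.16, 1.93], [-2.52, 2.52]. Speed limits (rad/s): [1.89, 1.89, 2.39, 2.39, 3.01, 3.01, 3.01].

## Interface

Orientations are given as a 3x3 rotation matrix whose columns are the frame's x, y, z axes.
In Python, from workcell import movep, movel, goto_joints, open_gripper, clamp, wait, inverse_kinematics, read_state, camera, PlanningError, finish_job, grip_point_offset gives the robot as it stands. Calls block until the motion is done:
- movep(position, orientation): joint-space move of the TCP to a pose.
- movel(position, frame=None, max_speed=150, guard=None): straight line of the TCP; frame=None keeps the orientation; max_speed is the mean speed in mm/s. With guard (N) it stops when the force on the tool has changed by that much, and returns True; else False.
- goto_joints(angles): joint-space move.
- open_gripper() and clamp(): open the fingers fully, or close them until they stop; the grip force is fixed at half the most.
- wait(seconds).
- inverse_kinematics(position, orientation): joint angles nearest the present ones, or None.
- read_state(): the state.
- camera(name): name is "scene" or "top" or "wrist"; returns a dict with "image" (480x640x3 uint8, blue, green, red), "range_z" (480x640 float32, mm along the optical axis (not along the pixel's ray), 0 where there is no reading), "fx", "fy", "cx", "cy" (pixels), "cam_to_world" (4x4, takes a point from camera to world coordinates). Camera axes: x right, y up, looking along -z (the intrinsics and any distortion apply to the point x, -y, -z); pixel columns grow to the right and rows downward; lengths in mm; the calibration is good to about 2 mm. A picture is of the moment at which its call begins.
A pose or a line that the arm cannot do raises PlanningError and nothing moves.
- finish_job(): hands the job in; it is judged then, once.
The state is a dict: "time": time; "qpos": joint angles; "qvel": joint speeds; "joint_efforts": joint torques, N m; "eef_pos": TCP position; "tool_rot": TCP orientation; "ft_force": force on the tool from outside, world axes, zero at the start; "torque": the same for the moment, N m; "finger_gap": finger opening in mm; "gripper_force": force on a finger pad.
Only numpy, scipy, OpenCV 4.12 (cv2) and the standard library are available. Lean on these libraries where they do the work, as an engineer would, in place of code of your own. Each camera call takes 0.05 s, during which the arm holds its last target. There are 200 camera calls.

## Working session

There is one attempt and no reset: what is moved stays moved. The work goes in short steps, each a Python script; the robot and the scene stay as the last script left them, time stands still between calls to the robot, and variables do not carry over. Pictures are saved under pics/ and viewed, at most 10 in all, crops included, and the job is handed in when it is done.

```bash
mkdir -p pics && ls
cat > h.py <<'E'
import numpy as np, cv2
from workcell import *
def snap(n):
    c=camera(n); np.savez('pics/'+n+'.npz',**c); return c
def pts(c):
    """world xyz for every pixel from depth"""
    v,u=np.mgrid[0:480,0:640]; z=c['range_z']
    X=np.stack([(u-c['cx'])/c['fx']*z,-(v-c['cy'])/c['fy']*z,-z,np.ones_like(z)],-1)
    return (X@np.asarray(c['cam_to_world']).T)[...,:3]
def ray(c,u,v,h):
    T=np.asarray(c['cam_to_world']); d=T[:3,:3]@np.array([(u-c['cx'])/c['fx'],-(v-c['cy'])/c['fy'],-1]); o=T[:3,3]
    return o+d*(h-o[2])/d[2]
E
python3 - <<'E'
from h import *
for n in ('top','scene'):
    c=snap(n); cv2.imwrite(f'pics/{n}0.png',c['image']); print(n,c['fx'],c['cam_to_world'],[k for k in c])
s=read_state(); print(s['time'],s['ft_force'],s['tool_rot'],grip_point_offset)
E
```

```text
pics
top 595.3082147130965 [[-5.85552232e-03  9.87215963e-01 -1.59280746e-01  3.18092028e+02]
 [-9.99793875e-01 -8.87622429e-03 -1.82598025e-02 -3.23086212e+02]
 [-1.94401801e-02  1.59140993e-01  9.87064448e-01  1.01257167e+03]
 [ 0.00000000e+00  0.00000000e+00  0.00000000e+00  1.00000000e+00]] ['image', 'range_z', 'fx', 'fy', 'cx', 'cy', 'cam_to_world']
scene 570.8730540357824 [[ 8.72540849e-01  3.32417918e-01 -3.58009489e-01  6.87151671e+01]
 [-4.88059200e-01  5.60574061e-01 -6.68995471e-01 -1.09283451e+03]
 [-2.16952488e-02  7.58455701e-01  6.51363390e-01  8.21491997e+02]
 [ 0.00000000e+00  0.00000000e+00  0.00000000e+00  1.00000000e+00]] ['image', 'range_z', 'fx', 'fy', 'cx', 'cy', 'cam_to_world']
0.1 [-0.96048255 -0.21454148 -0.44224903] [[-9.73483618e-01  2.28756690e-01 -1.45635199e-04]
 [ 2.28756720e-01  9.73483106e-01 -1.00251154e-03]
 [-8.75578155e-05 -1.00924359e-03 -9.99999487e-01]] -18.700000000000003
```

View pics/top0.png

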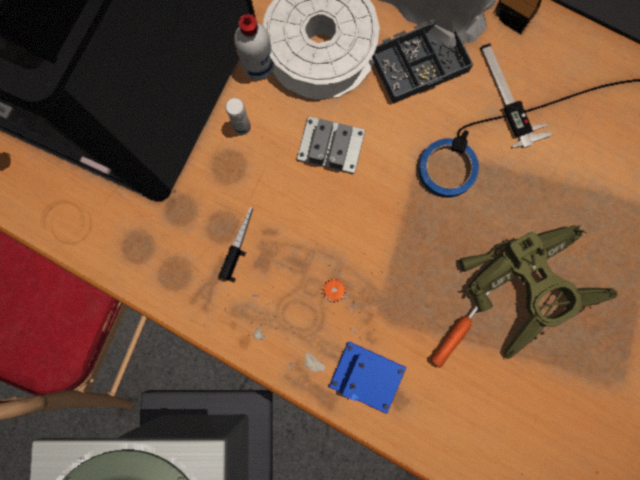

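View pics/scene0.png

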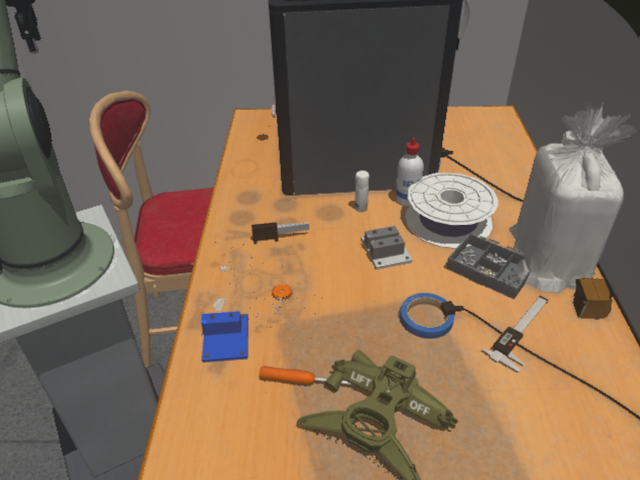

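```bash
cat > m.py <<'E'
from h import *
for n,boxes in (('top',{'gauge':(205,195,270,290),'jig':(285,105,380,185)}),('scene',{'gauge':(240,215,320,250),'jig':(355,220,420,275)})):
    c=dict(np.load(f'pics/{n}.npz')); P=pts(c); c_im=c['image'].astype(int)
    for k,(a,b,d,e) in boxes.items():
        Q=P[b:e,a:d].reshape(-1,3); I=c_im[b:e,a:d].reshape(-1,3)
        ok=np.isfinite(Q[:,2])
        print(n,k,'z pct',np.percentile(Q[ok,2],[2,25,50,75,98]).round(1))
        sat=(I.max(1)-I.min(1)); 
        if k=='gauge':
            for nm,m in (('black',(I.max(1)<60)),('steel',(I.min(1)>90)&(sat<50))):
                q=Q[m]; 
                if len(q): print('  ',nm,len(q),q.mean(0).round(1),np.percentile(q,[3,97],axis=0).round(1).tolist())
        else:
            m=(Q[:,2]>36)&(Q[:,2]<48); q=Q[m]
            r=cv2.minAreaRect(q[:,:2].astype(np.float32)); print('  rails',len(q),r)
            m=(sat<35)&(Q[:,2]>4)&(Q[:,2]<48); q=Q[m]
            print('  all',len(q),cv2.minAreaRect(q[:,:2].astype(np.float32)))
c=dict(np.load('pics/top.npz'));P=pts(c)
for nm,u,v in (('glue',235,105),('tape',425,167),('gear',340,297),('printer',(60),60),('pr',140,150),('pr2',240,20),('pr3',165,195),('bottle',248,22),('spool',300,30)):
    print(nm,P[v,u].round(0))
E
python3 m.py
python3 - <<'E'
import cv2
a=cv2.imread('pics/top0.png')[90:290,190:390]; cv2.imwrite('pics/crop.png',cv2.resize(a,(600,600),interpolation=cv2.INTER_CUBIC))
E
```

```text
top gauge z pct [-2.5  0.1  1.4  3.  41.5]
   black 401 [ 436.7 -170.3   37.1] [[413.3, -184.0, 4.1], [461.6, -155.1, 44.1]]
   steel 203 [ 490.8 -189.5   40.3] [[466.5, -202.4, 0.2], [526.8, -175.8, 37.4]]
top jig z pct [-2.1  0.7  2.7 11.8 45.9]
  rails 1203 ((642.4862670898438, -339.0991516113281), (59.610496520996094, 71.48408508300781), 75.46870422363281)
  all 2621 ((647.4939575195312, -339.1122741699219), (102.93158721923828, 81.8602066040039), 75.01933288574219)
scene gauge z pct [-4.7 -2.2 -0.7  2.5 39. ]
   black 264 [ 432.  -181.5   27.5] [[411.3, -184.9, 5.6], [457.1, -164.5, 36.6]]
   steel 253 [ 491.5 -197.3   29.5] [[464.0, -204.6, -0.1], [527.3, -156.3, 32.7]]
scene jig z pct [-4.7 -1.8  0.4 20.1 42.7]
  rails 599 ((638.6978149414062, -339.45379638671875), (65.62946319580078, 71.13706970214844), 75.61395263671875)
  all 1389 ((672.1783447265625, -345.1385192871094), (110.42889404296875, 147.7025604248047), 79.9216537475586)
glue [ 686. -185.  102.]
tape [ 603. -501.   17.]
gear [ 382. -352.    9.]
printer [590. -64. 461.]
pr [580. -65. 202.]
pr2 [ 805. -198.  152.]
pr3 [556. -56.  28.]
bottle [ 796. -212.  162.]
spool [ 829. -289.   73.]
```

View pics/crop.png

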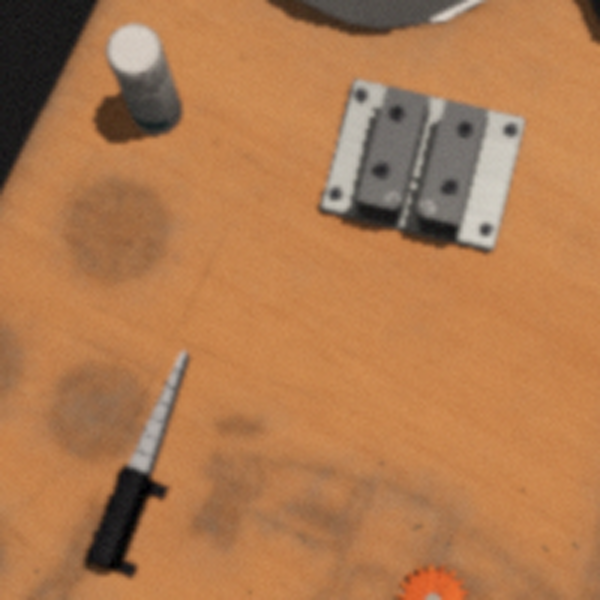

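The crop shows the gauge (grip at about 232,263 in top, tip at 251,208), with its feet to one side, and the grey jig at (331,145). Possible confusions are the blue jig copy (368,378), the caliper (512,100) and the screwdriver (455,340). I choose the black-gripped tapered gauge and the grey jig. Next I check the obstacles on the sweep path.

```bash
cat > m2.py <<'E'
from h import *
A=[]
for n in ('scene','top'):
    c=dict(np.load(f'pics/{n}.npz')); P=pts(c); A.append(P[c['range_z']>0].reshape(-1,3))
Q=np.vstack(A); r=np.hypot(Q[:,0],Q[:,1]); a=np.degrees(np.arctan2(Q[:,1],Q[:,0]))
for lo in range(-60,90,10):
    row=[]
    for rr in range(200,1000,100):
        m=(a>=lo)&(a<lo+10)&(r>=rr)&(r<rr+100); row.append(int(np.percentile(Q[m,2],99.5)) if m.sum()>5 else None)
    print(lo,row)
# precise: gauge ray-based
for n,g in (('top',(205,195,270,290)),('scene',(240,215,320,250))):
    c=dict(np.load(f'pics/{n}.npz')); P=pts(c); I=c['image'].astype(int)
    x0,y0,x1,y1=g; m=np.zeros((480,640),bool); m[y0:y1,x0:x1]=True
    blk=m&(I.max(2)<60); top=blk&(P[...,2]>33)
    v,u=np.nonzero(top); q=np.array([ray(c,a,b,40) for a,b in zip(u,v)])[:,:2].astype(np.float32)
    print(n,'block',cv2.minAreaRect(q))
    st=m&(I.min(2)>100)&(I.max(2)-I.min(2)<60)&(P[...,2]>10)
    v,u=np.nonzero(st); q=np.array([ray(c,a,b,32) for a,b in zip(u,v)])[:,:2].astype(np.float32)
    print(n,'blade',len(q),cv2.minAreaRect(q),cv2.fitLine(q,cv2.DIST_HUBER,0,.01,.01).ravel())
E
python3 m2.py
```

```text
-60 [2, 4, 46, 13, 34, 69, 69, 5]
-50 [3, 5, 7, 12, 5, 22, 35, 19]
-40 [-641, 6, 5, 11, 32, 43, 33, 35]
-30 [-739, 5, 43, 34, 44, 67, 72, 72]
-20 [-739, 5, 5, 5, 362, 454, 452, 444]
-10 [-739, 5, 5, 570, 538, 456, None, 425]
0 [-738, 5, 5, 432, 456, None, None, None]
10 [-737, -271, 5, 6, 44, 44, None, None]
20 [-737, -259, -1, 5, 5, 4, 311, None]
30 [71, -257, -256, -256, 2, 314, 312, None]
40 [93, 93, -256, -256, -257, 315, None, None]
50 [93, 123, 124, 113, 99, 317, None, None]
60 [-612, 122, 129, 124, -103, 320, None, None]
70 [-737, -738, -739, 374, 367, 320, None, None]
80 [-737, -738, -737, -737, -740, 303, 176, 157]
top block ((437.40936279296875, -168.8277130126953), (15.78421688079834, 55.820411682128906), 69.728271484375)
top blade 178 ((499.7738952636719, -190.28045654296875), (10.675848007202148, 70.6721420288086), 70.80696105957031) [ 9.3540901e-01 -3.5356757e-01  4.9540628e+02 -1.8965706e+02]
scene block ((426.4494934082031, -180.76571655273438), (56.62462615966797, 24.51544761657715), 8.141260147094727)
scene blade 180 ((492.2057800292969, -200.4764404296875), (25.985227584838867, 69.60419464111328), 68.41522216796875) [ 9.6262503e-01 -2.7083769e-01  4.9033911e+02 -1.9797484e+02]
```

```bash
cat >> h.py <<'E'
def R(yaw,flip=1):
    """tool down, tool y along the y axis of a frame with this yaw (deg)"""
    c,s=np.cos(np.radians(yaw)),np.sin(np.radians(yaw))
    y=np.array([-s,c,0])*flip; z=np.array([0,0,-1.]); return np.column_stack([np.cross(y,z),y,z])
E
python3 - <<'E'
from h import *
s=read_state(); q=np.array(s['qpos']); d=s['eef_pos'][:2]/np.linalg.norm(s['eef_pos'][:2])
for r,z in ((410,330),(430,330),(420,300)):
    k=inverse_kinematics([*(d*r),z],s['tool_rot']); print(r,z,None if k is None else np.round(k,2))
for f in (1,-1):
    k=inverse_kinematics([437.4,-168.8,220],R(-20.2,f)); print(f,None if k is None else np.round(k,2))
movep([*(d*420),330],s['tool_rot'])
q=np.array(read_state()['qpos']); a0=np.arctan2(d[1],d[0]); q[0]+=a0-np.radians(-21)
goto_joints(q); s=read_state(); print(s['eef_pos'],s['qpos'],s['time'])
for f in (1,-1):
    k=inverse_kinematics([437.4,-168.8,220],R(-20.2,f)); print(f,None if k is None else np.round(k,2))
E
```

```text
410 330 [-1.43  0.03 -0.06  1.91  0.    1.2  -0.15]
430 330 [-1.43  0.07 -0.05  1.87  0.    1.2  -0.14]
420 300 [-1.43  0.07 -0.06  1.95  0.    1.12 -0.15]
1 [-0.41  0.32  0.83  1.99 -0.29  0.95  1.78]
-1 [-0.54  0.39  1.03  2.   -0.41  0.98 -1.23]
[ 393.04179819 -150.0267858   329.5427928 ] [ 0.27521142  0.04954275 -0.05385996  1.8939554   0.0026439   1.19950719
 -0.14433327] 3.4833
1 [ 0.36  0.24 -0.15  1.96  0.04  0.94  1.42]
-1 [ 0.2   0.24  0.05  1.96 -0.01  0.94 -1.67]
```

Run:
```python
from h import *
movep([437.4,-168.8,200],R(-20.2,1))
c=snap('wrist'); cv2.imwrite('pics/w1.png',c['image']); s=read_state(); print(s['time'],s['qpos'],s['eef_pos'])
print(c['fx'],c['cam_to_world'])
```

```text
4.975 [ 0.36512069  0.26731653 -0.14934581  1.98188318  0.05046202  0.8954082
  1.40692167] [ 437.55458751 -168.69997576  200.28778429]
371.20818494593874 [[ 3.45673069e-01 -8.86705516e-01 -3.07023546e-01  3.57675828e+02]
 [ 9.38355002e-01  3.26597591e-01  1.13242676e-01 -1.37785050e+02]
 [-1.39754709e-04 -3.27242023e-01  9.44940548e-01  3.81105357e+02]
 [ 0.00000000e+00  0.00000000e+00  0.00000000e+00  1.00000000e+00]]
```

View pics/w1.png

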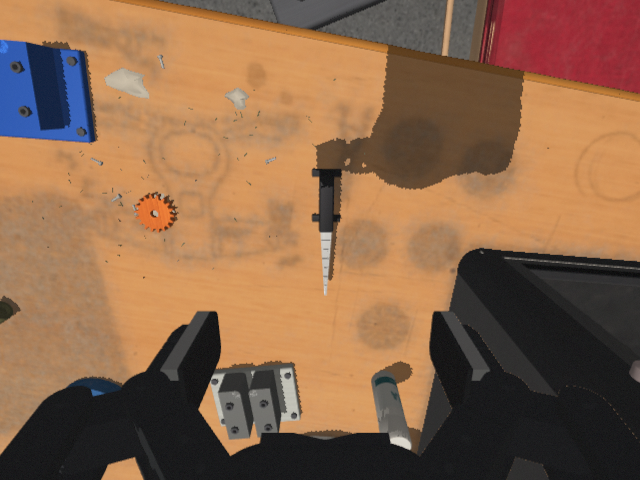

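The wrist view shows the gauge grip at about (327,200), blade tip at (325,294), and the jig at (255,400). Measuring both from here.

```bash
cat > m3.py <<'E'
from h import *
c=dict(np.load('pics/wrist.npz')); P=pts(c); I=c['image'].astype(int); sat=I.max(2)-I.min(2)
def proj(m,h):
    v,u=np.nonzero(m); return np.array([ray(c,a,b,h) for a,b in zip(u,v)])[:,:2].astype(np.float32)
box=lambda x0,y0,x1,y1:np.pad(np.ones((y1-y0,x1-x0),bool),((y0,480-y1),(x0,640-x1)))
g=box(300,160,355,305)
print('black z',np.percentile(P[g&(I.max(2)<60)][:,2],[10,50,90]))
q=proj(g&(I.max(2)<70)&(P[...,2]>32),40); print('block',cv2.minAreaRect(q))
q=proj(g&(I.min(2)>110)&(sat<60)&(P[...,2]>12),32); print('blade',len(q),cv2.minAreaRect(q),cv2.fitLine(q,cv2.DIST_HUBER,0,.01,.01).ravel())
j=box(200,350,310,445)
r=j&(abs(P[...,2]-42)<5)&(sat<40); q=proj(r,42); print('rails',len(q),cv2.minAreaRect(q))
n,l,st,ce=cv2.connectedComponentsWithStats(r.astype(np.uint8),connectivity=4)
for i in range(1,n):
    if st[i,4]>150: print(' rail',st[i],cv2.minAreaRect(proj(l==i,42)))
pl=j&(I.min(2)>120)&(sat<40)&(abs(P[...,2]-10)<6); q=proj(pl|(j&(P[...,2]>6)&(sat<40)&(P[...,2]<14)),10); print('plate',len(q),cv2.minAreaRect(q),q.min(0),q.max(0))
a=c['image'][350:445,200:310]; cv2.imwrite('pics/jw.png',cv2.resize(a,None,fx=5,fy=5,interpolation=cv2.INTER_CUBIC))
E
python3 m3.py
```

```text
black z [ 3.4390607  39.08140788 40.32619275]
block ((437.2192687988281, -165.72630310058594), (13.350729942321777, 55.13117599487305), 69.49050903320312)
blade 428 ((498.5259704589844, -188.85166931152344), (10.90561580657959, 68.6295166015625), 69.77980041503906) [ 9.3827868e-01 -3.4588030e-01  4.9335709e+02 -1.8744673e+02]
rails 2169 ((639.2840576171875, -335.56365966796875), (60.678916931152344, 74.2367935180664), 75.57485961914062)
 rail [ 248  386   31   52 1054] ((643.5689086914062, -318.9056701660156), (26.27838897705078, 74.2367935180664), 75.57485961914062)
 rail [ 218  388   32   51 1115] ((634.7536010742188, -351.96197509765625), (26.70196533203125, 72.86634826660156), 75.34795379638672)
plate 1733 ((645.2342529296875, -336.0311279296875), (103.20491027832031, 82.83158111572266), 75.33099365234375) [ 595.2868  -395.22104] [ 697.04193 -276.35605]
```

View pics/jw.png

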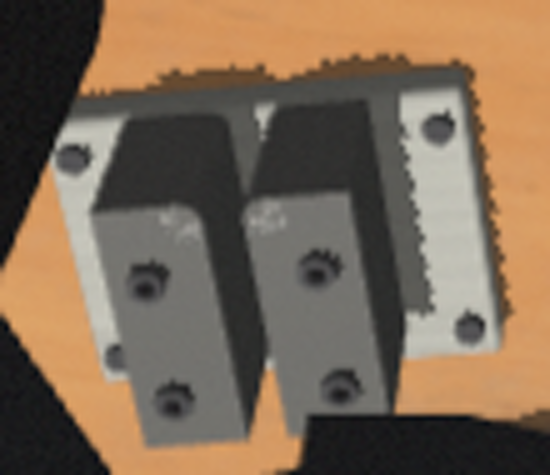

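Run:
```python
from h import *
movep([437.3,-167.2,60],R(-20.3)); movel([437.3,-167.2,8],max_speed=60)
clamp(); s=read_state(); print(s['time'],s['finger_gap'],s['gripper_force'],s['eef_pos'],s['ft_force'])
movel([437.3,-167.2,50],max_speed=80); wait(.3)
s=read_state(); print(s['time'],s['finger_gap'],s['gripper_force'],s['eef_pos'],s['ft_force'])
yaw=-14.6; o=np.array([645,-337.]); ex=np.array([np.cos(np.radians(yaw)),np.sin(np.radians(yaw))]); ey=np.array([-ex[1],ex[0]])
p=o-165*ex-.5*ey
movep([*p,50],R(yaw)); wait(.3)
c=snap('wrist'); cv2.imwrite('pics/w2.png',c['image']); s=read_state(); print(s['time'],s['eef_pos'],s['ft_force'],c['cam_to_world'])
```

```text
7.375 0.0018973784967811665 0.0 [ 437.29009116 -167.18916211    7.99664717] [8.42382891e-02 7.67743781e-01 5.38386859e-04]
8.35 -0.08381928891410294 0.0 [ 437.10003037 -167.09706972   49.67737206] [ 0.30921925  0.83006488 -0.3462717 ]
9.3083 [ 485.36762099 -295.3223534    50.15513593] [-0.10538785 -0.09365116 -0.12168164] [[ 2.50464441e-01 -9.14921822e-01 -3.16521127e-01  4.03015371e+02]
 [ 9.68125799e-01  2.36704045e-01  8.18757083e-02 -2.72336493e+02]
 [ 1.19588487e-05 -3.26939223e-01  9.45045366e-01  2.31032686e+02]
 [ 0.00000000e+00  0.00000000e+00  0.00000000e+00  1.00000000e+00]]
```

View pics/w2.png

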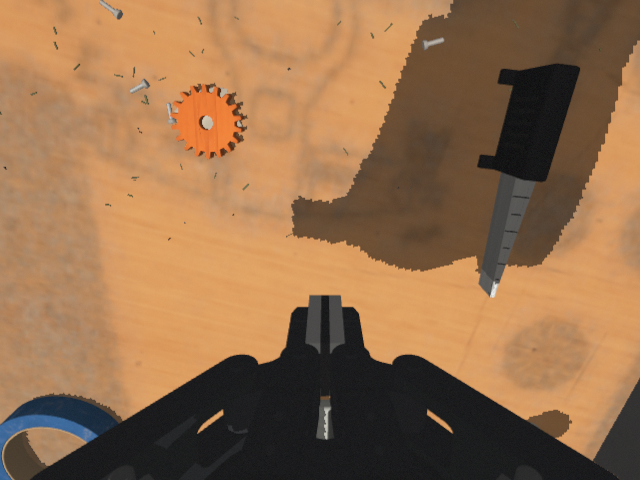

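The fingers closed on nothing: the gauge still stands at about (540,125) in the wrist view, and the gripper is empty. Re-measuring.

```bash
cat > m4.py <<'E'
from h import *
def run(c,bx):
    P=pts(c); I=c['image'].astype(int); sat=I.max(2)-I.min(2)
    m=np.zeros((480,640),bool); x0,y0,x1,y1=bx; m[y0:y1,x0:x1]=1
    def proj(k,h):
        v,u=np.nonzero(k); return np.array([ray(c,a,b,h) for a,b in zip(u,v)])[:,:2].astype(np.float32)
    k=m&(I.max(2)<70)&(P[...,2]>36)&(P[...,2]<46); q=proj(k,40); print('block',len(q),cv2.minAreaRect(q),P[k].mean(0))
    k=m&(P[...,2]>27)&(P[...,2]<36)&(sat<60)&(I.max(2)>70); q=P[k]; print('blade',len(q),q.mean(0), cv2.minAreaRect(proj(k,32)))
if __name__=='__main__':
    run(dict(np.load('pics/wrist.npz')),(450,55,600,305))
    c=snap('top'); cv2.imwrite('pics/t2.png',c['image'][180:300,190:330]); run(c,(205,195,270,290))
    c=snap('scene'); print(read_state()['time'])
E
python3 m4.py
```

```text
block 3528 ((437.944091796875, -168.30313110351562), (15.557116508483887, 55.2205810546875), 69.1264877319336) [ 436.91620418 -167.14076217   39.28932064]
blade 1676 [ 491.76183731 -187.22299377   31.18125117] ((497.3056640625, -191.611328125), (13.47944164276123, 71.29518127441406), 67.1905288696289)Traceback (most recent call last):
  File "m4.py", line 11, in <module>
    c=snap('top'); cv2.imwrite('pics/t2.png',c['image'][180:300,190:330]); run(c,(205,195,270,290))
                                                                           ~~~^^^^^^^^^^^^^^^^^^^^^
  File "m4.py", line 7, in run
    k=m&(I.max(2)<70)&(P[...,2]>36)&(P[...,2]<46); q=proj(k,40); print('block',len(q),cv2.minAreaRect(q),P[k].mean(0))
                                                     ~~~~^^^^^^
  File "m4.py", line 6, in proj
    v,u=np.nonzero(k); return np.array([ray(c,a,b,h) for a,b in zip(u,v)])[:,:2].astype(np.float32)
                              ~~~~~~~~~~~~~~~~~~~~~~~~~~~~~~~~~~~~~~~~~~~~^^^^^^
IndexError: too many indices for array: array is 1-dimensional, but 2 were indexed
```

Run:
```python
from h import *
c=dict(np.load('pics/wrist.npz')); P=pts(c)
for u,v in ((318,297),(333,297),(325,300),(318,320),(332,345),(325,430)): print(u,v,P[v,u].round(1), c['range_z'][v,u])
s=read_state(); print(s['eef_pos'],s['finger_gap'],s['tool_rot'].round(3))
t=s['time']; open_gripper(); s=read_state(); print(s['time']-t,s['finger_gap'],s['gripper_force'])
c=snap('wrist'); cv2.imwrite('pics/w3.png',c['image'])
t=read_state()['time'];clamp(); s=read_state(); print(s['time']-t,s['finger_gap'],s['gripper_force'],s['ft_force'],s['torque'])
```

```text
318 297 [ 473.6 -293.4   94. ] 153.5853
333 297 [ 474.5 -287.3   95.3] 152.16365
325 300 [ 474.4 -290.7   96.4] 151.34679
318 320 [ 473.5 -293.1  111.9] 136.63344
332 345 [ 476.1 -288.7  125.3] 124.363976
325 430 [ 628.9 -330.5   10. ] 285.12216
[ 485.33144736 -295.46938318   50.13577415] 0.36855729493316464 [[-0.968  0.251  0.   ]
 [ 0.251  0.968 -0.   ]
 [-0.    -0.    -1.   ]]
0.7834000000000003 85.82395511183128 0.0
0.7665999999999986 0.11393653931995854 0.0 [ 0.18277181 -0.44843607  0.62801737] [-0.00858145  0.00401327  0.04813346]
```

Run:
```python
from h import *
c=dict(np.load('pics/wrist.npz')); P=pts(c)
print([ (v,*P[v,205:].shape) for v in ()])
print('closed? gap col:');
c=snap('wrist'); P=pts(c)
for v in range(288,304,2): print(v,P[v,318].round(0),P[v,332].round(0))
c=snap('scene'); P=pts(c); T=np.linalg.inv(c['cam_to_world'])
def px(w): q=T@np.array([*w,1]); return c['cx']+c['fx']*q[0]/-q[2], c['cy']-c['fy']*q[1]/-q[2]
e=read_state()['eef_pos']; u,v=px(e); print('TCP px',u,v)
d=np.hypot(P[...,0]-e[0],P[...,1]-e[1]); m=(d<25)&(P[...,2]>15)
vv,uu=np.nonzero(m); k=np.argsort(P[m][:,2])[:8]; print(np.c_[uu[k],vv[k],P[m][k]].round(1))
a=c['image']; u,v=int(u),int(v); cv2.circle(a,(u,v),2,(0,0,255),1); cv2.imwrite('pics/s3.png',cv2.resize(a[v-110:v+40,u-75:u+75],None,fx=4,fy=4))
```

```text
[]
closed? gap col:
288 [ 515. -307.   -0.] [ 517. -298.    0.]
290 [ 517. -307.   -0.] [ 519. -298.   -1.]
292 [ 403. -273.  231.] [ 521. -298.   -1.]
294 [ 520. -308.   -0.] [ 522. -299.   -1.]
296 [ 473. -294.   93.] [ 475. -289.   93.]
298 [ 473. -294.   95.] [ 475. -289.   94.]
300 [ 473. -294.   97.] [ 474. -289.   97.]
302 [ 474. -294.   98.] [ 474. -289.   99.]
TCP px 310.7485860835112 246.1278011987313
[[ 314.   233.   490.6 -301.7   87.1]
 [ 311.   234.   483.8 -301.5   87.2]
 [ 306.   235.   473.  -300.2   88.2]
 [ 307.   235.   474.4 -302.    88.9]
 [ 310.   234.   480.9 -302.7   89.2]
 [ 314.   232.   490.8 -301.5   89.5]
 [ 312.   234.   484.2 -305.1   89.5]
 [ 309.   234.   478.6 -302.8   90.3]]
```

View pics/s3.png

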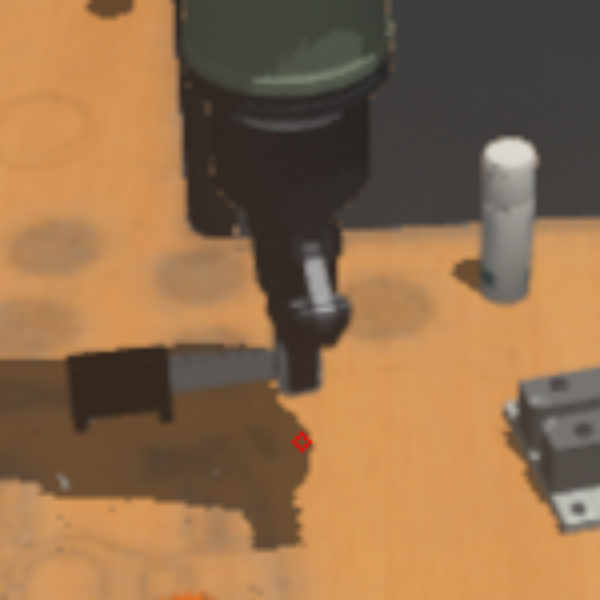

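Both cameras show the fingertips at z≈90 while the reported TCP z is 50. The real tips sit about 40 mm above the reported TCP, so I passed over the block. I'll correct for that and descend under guard.

Run:
```python
from h import *
open_gripper(); s=read_state(); print(s['time'])
movep([437.3,-167.3,20],R(-20.5))
try:
    print('guard',movel([437.3,-167.3,-30],max_speed=60,guard=6))
except PlanningError as e: print(e); raise SystemExit
clamp(); s=read_state(); print(s['time'],s['finger_gap'],s['gripper_force'],s['eef_pos'],s['ft_force'])
```

```text
11.8417
guard False
14.0917 13.40190798684759 58.55183243751526 [ 437.32790708 -167.34304495  -29.82441193] [-0.2759013   0.53332169  6.02986505]
```

Grasped: gap 13.4 mm, force 58 N. Lift, move in front of the jig, and look.

```bash
cat >> h.py <<'E'
YAW=-14.6; O=np.array([644.8,-336.6])
def ax(yaw=YAW):
    t=np.radians(yaw); return np.array([np.cos(t),np.sin(t)]),np.array([-np.sin(t),np.cos(t)])
def W(x,y,z):
    """TCP target so that nominal gauge tip is at jig (x,y), gauge underside at z"""
    ex,ey=ax(); return [*(O+(x-100)*ex+y*ey),z-29.8]
def J(p):
    ex,ey=ax(); d=np.asarray(p)[:2]-O; return np.array([d@ex+100,d@ey])
def fj(s):
    ex,ey=ax(); f=np.asarray(s['ft_force']); return np.array([f[:2]@ex,f[:2]@ey,f[2]])
E
python3 - <<'E'
from h import *
p=read_state()['eef_pos']; movel([p[0],p[1],0],max_speed=60); s=read_state(); print(s['ft_force'],s['finger_gap'])
movep(W(-75,-.5,20),R(YAW)); wait(.2)
c=snap('wrist'); cv2.imwrite('pics/w4.png',c['image']); s=read_state(); print(s['time'],s['eef_pos'],fj(s),s['torque'])
c=snap('scene'); c=snap('top')
E
```

```text
[ 0.64241102 -0.11787245 -0.61793257] 13.222685631050112
15.5833 [ 475.51056075 -292.02924291   -9.72450395] [ 0.3577389  -0.90568393 -1.20253007] [-0.02063755  0.02428176 -0.00179073]
```

View pics/w4.png

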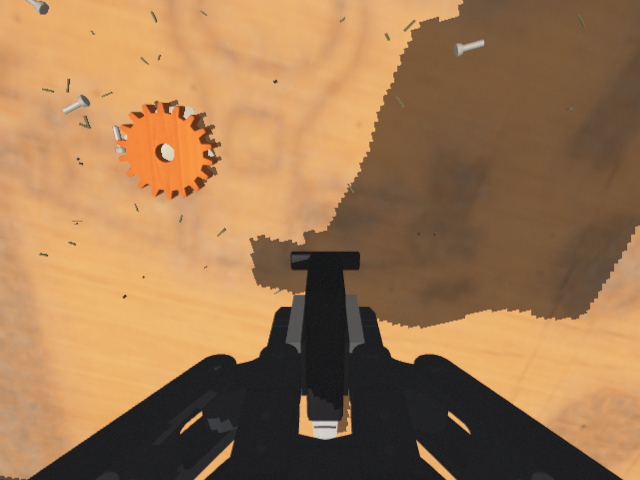

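The gauge is held straight (block at 325,330). The jig is out of this view, so I use the top and scene cameras.

Run:
```python
from h import *
out=[]
for n in ('top','scene'):
    c=dict(np.load(f'pics/{n}.npz')); T=np.linalg.inv(c['cam_to_world']); P=pts(c); I=c['image'].astype(int)
    p=W(-75,-.5,20); ex,ey=ax(); t=np.array([p[0],p[1],43.])+100*np.array([*ex,0])
    def px(w): q=T@np.array([*w,1]); return c['cx']+c['fx']*q[0]/-q[2], c['cy']-c['fy']*q[1]/-q[2]
    print(n,'tip px',px(t), 'block',px([p[0],p[1],60]),'mouth',px([*(O-35*ex),42]))
    # blade points: in jig frame, between block and tip, z 30..56
    D=P[...,:2]-O; x=D@ex; y=D@ey; m=(x>-150)&(x<-60)&(abs(y)<20)&(P[...,2]>25)&(P[...,2]<58)
    for a in range(-150,-60,10):
        k=m&(x>=a)&(x<a+10)
        if k.sum()>3: print('  x',a,k.sum(),'y',np.percentile(y[k],[5,50,95]).round(1),'z',np.percentile(P[k][:,2],[5,95]).round(1))
    # rails in the same frame
    k=(abs(P[...,2]-42)<4)&(x>-45)&(x<40)&(abs(y)<45)&(I.max(2)-I.min(2)<45)
    if k.sum():
        n_,l,st,ce=cv2.connectedComponentsWithStats(k.astype(np.uint8),connectivity=4)
        for i in range(1,n_):
            if st[i,4]>60:
                v,u=np.nonzero(l==i); q=np.array([ray(c,a,b,42) for a,b in zip(u,v)])[:,:2]-O
                q=np.c_[q@ex,q@ey].astype(np.float32); print('  rail',cv2.minAreaRect(q),np.percentile(q,[2,98],axis=0).round(1).tolist())
    u,v=map(int,px([*(O-60*ex),30])); w=50 if n=='top' else 70
    out.append(cv2.resize(c['image'][max(v-w,0):v+w,u-w:u+w],(400,400),interpolation=cv2.INTER_CUBIC))
cv2.imwrite('pics/c5.png',np.hstack(out))
```

```text
top tip px (np.float64(318.67155746991074), np.float64(181.8297049832659)) block (np.float64(303.52795107887096), np.float64(237.29301888450914)) mouth (np.float64(324.18367455009115), np.float64(159.5553245490057))
  rail ((4.017066955566406, 14.062878608703613), (25.581207275390625, 58.33159255981445), 89.84588623046875) [[-24.1, 2.0], [32.2, 26.4]]
  rail ((3.7645740509033203, -20.401107788085938), (58.983699798583984, 25.20131492614746), 0.4165325164794922) [[-19.0, -32.4], [32.1, -8.1]]
scene tip px (np.float64(351.94924912456935), np.float64(240.88526345226916)) block (np.float64(305.7430416512635), np.float64(243.25175769949763)) mouth (np.float64(369.85371816329973), np.float64(237.73624364801714))
  x -150 40 y [-8.  -4.9  0.9] z [33.1 51.7]
  x -140 46 y [-6.7 -4.   4.7] z [33. 53.]
  x -130 40 y [-5.9 -3.4  2.5] z [35.1 51.9]
  x -120 40 y [-6.5 -2.4  3.6] z [33.7 52. ]
  x -110 39 y [-5.  -2.6  2.3] z [33.4 51.1]
  x -100 37 y [-4.1 -1.5  0.5] z [32.3 50.9]
  x -90 30 y [-3.2 -0.9  1.9] z [33.2 50.9]
  x -80 16 y [-3.1 -0.5  2.1] z [32.3 50.2]
  rail ((-6.424629211425781, 10.267632484436035), (71.12089538574219, 27.69300651550293), 0.6281484365463257) [[-40.0, -2.5], [27.4, 23.7]]
  rail ((-6.278816223144531, -24.658323287963867), (29.891328811645508, 70.2068862915039), 89.50021362304688) [[-40.0, -37.2], [27.0, -10.2]]
```

View pics/c5.png

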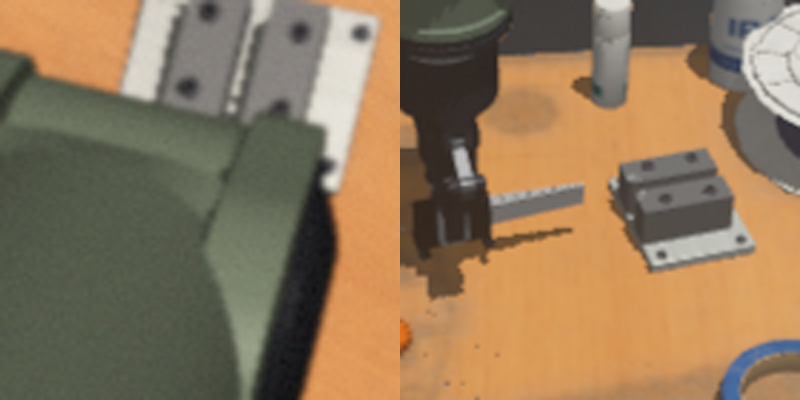

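The scene crop shows the blade level and free in front of the gap. I now compare the blade's right face with the right rail's right face in the same camera, so any shared bias cancels.

Run:
```python
from h import *
c=dict(np.load('pics/scene.npz')); P=pts(c); ex,ey=ax(); D=P[...,:2]-O; x=D@ex; y=D@ey; z=P[...,2]
I=c['image'].astype(int); g=(I.max(2)-I.min(2)<45)&(I.max(2)>50)
def fit(nm,m):
    for _ in range(4):
        a=np.polyfit(x[m],y[m],1); m=m&(abs(y-np.polyval(a,x))<2.0)
    print(nm,m.sum(),'slope deg',np.degrees(np.arctan(a[0])).round(2),'y at mean x',x[m].mean().round(1),np.polyval(a,x[m].mean()).round(2),'at x=-35',np.polyval(a,-35).round(2)); return a
fit('blade right face',g&(x>-145)&(x<-78)&(y<8)&(y>-12)&(z>35)&(z<48))
fit('right rail outer',g&(x>-36)&(x<28)&(y<-20)&(y>-45)&(z>16)&(z<37))
t=g&(abs(z-42)<3)&(x>-36)&(x<25)
print('z top',np.median(z[t]))
for lo,hi in ((5,45),(-16,5),):
    pass
yy=y[t]; h,b=np.histogram(yy,np.arange(-45,40,2)); print(dict(zip(b[:-1].tolist(),h.tolist())))
tb=g&(x>-90)&(x<-70)&(abs(y)<12)&(z>28); print('tip x max',np.percentile(x[tb],[90,98,100]).round(1),len(x[tb]))
```

```text
blade right face 116 slope deg 3.76 y at mean x -111.8 -2.96 at x=-35 2.08
right rail outer 163 slope deg -0.48 y at mean x -2.7 -32.75 at x=-35 -32.48
z top 40.89063570359849
{-45: 0, -43: 0, -41: 0, -39: 0, -37: 2, -35: 14, -33: 12, -31: 19, -29: 12, -27: 14, -25: 16, -23: 16, -21: 13, -19: 11, -17: 13, -15: 12, -13: 10, -11: 15, -9: 6, -7: 0, -5: 0, -3: 1, -1: 13, 1: 18, 3: 14, 5: 10, 7: 19, 9: 14, 11: 22, 13: 14, 15: 14, 17: 12, 19: 11, 21: 13, 23: 7, 25: 9, 27: 0, 29: 0, 31: 0, 33: 0, 35: 0, 37: 0}
tip x max [-77.8 -76.7 -76.4] 40
```

Run:
```python
from h import *
Y=-3.7
def st(n): s=read_state(); print(n,round(s['time'],2),'tip',J(s['eef_pos']).round(2),'z',round(s['eef_pos'][2],2),'f',fj(s).round(2),'gap',round(s['finger_gap'],2))
movel(W(-75,Y,5),max_speed=40); st('pre')
g=movel(W(-75,Y,-2),max_speed=5,guard=3); st(f'table {g}')
z0=read_state()['eef_pos'][2]+29.8; movel(W(-75,Y,z0+2),max_speed=20); wait(.1); st('up')
g=movel(W(-25,Y,z0+2),max_speed=25,guard=3); st(f'in {g}')
open('z0','w').write(str(z0))
```

```text
pre 16.22 tip [-75.15  -3.7 ] z -25.03 f [-0.36  0.4  -1.06] gap 13.38
table True 17.18 tip [-75.06  -3.68] z -29.8 f [-0.27 -0.38  8.51] gap 13.31
up 17.55 tip [-75.06  -3.67] z -27.88 f [-0.12  0.29 -0.68] gap 12.81
in False 19.7 tip [-25.06  -3.73] z -27.77 f [-0.07 -0.36 -0.97] gap 13.39
```

Run:
```python
from h import *
z0=float(open('z0').read())+2; Y=-3.7; res={}
def st(n): s=read_state(); print(n,round(s['time'],2),'tip',J(s['eef_pos']).round(2),'f',fj(s).round(2),'t',np.round(s['torque'],2)); return J(s['eef_pos'])[1]
for d in (1,-1):
    g=movel(W(-25,Y+8*d,z0),max_speed=5,guard=2.2); res[d]=(g,st(f'{d} {g}'))
    movel(W(-25,Y,z0),max_speed=15); st('back')
print(res)
```

```text
1 True 20.68 tip [-25.24   0.8 ] f [-0.46 -1.53  0.14] t [-0.31 -0.06 -0.11]
back 21.15 tip [-25.09  -3.73] f [-0.13 -0.1  -0.73] t [0.   0.01 0.01]
-1 True 21.87 tip [-25.27  -5.58] f [ 0.88  1.59 -0.18] t [ 0.1  -0.08  0.05]
back 22.16 tip [-25.05  -3.58] f [ 0.24 -0.38 -1.07] t [ 0.03  0.   -0.02]
{1: (True, np.float64(0.7957602719389365)), -1: (True, np.float64(-5.582680557200534))}
```

Run:
```python
from h import *
z0=float(open('z0').read())+2; Y=-2.4; res={}
def st(n): s=read_state(); print(n,round(s['time'],2),'tip',J(s['eef_pos']).round(2),'f',fj(s).round(2),'t',np.round(s['torque'],2)); return J(s['eef_pos'])[1]
g=movel(W(4,Y,z0),max_speed=25,guard=3); wait(.1); st(f'in {g}')
if not g:
  for d in (1,-1):
    g=movel(W(4,Y+5*d,z0),max_speed=4,guard=2.2); res[d]=st(f'{d} {g}')
    movel(W(4,Y,z0),max_speed=15); wait(.1); st('back')
  print(sum(res.values())/2, res[1]-res[-1])
```

```text
in False 23.57 tip [ 3.88 -2.45] f [ 0.36  0.14 -0.39] t [-0.02  0.03 -0.02]
1 True 24.15 tip [ 3.7  -1.24] f [-0.03 -1.    0.69] t [-0.21 -0.03 -0.06]
back 24.5 tip [ 3.86 -2.33] f [-0.13 -0.34 -0.42] t [ 0.02 -0.03 -0.  ]
-1 True 25.11 tip [ 3.67 -3.66] f [ 0.71 -0.1  -0.68] t [ 0.02 -0.07  0.01]
back 25.46 tip [ 3.93 -2.41] f [-0.14  0.4  -1.07] t [ 0.02  0.01 -0.05]
-2.4454453619458194 2.4201674427888538
```

Run:
```python
from h import *
z0=float(open('z0').read())+2; Y=-2.45
def F():
    f=[]
    for _ in range(6): wait(.025); f.append(fj(read_state()))
    return np.mean(f,0)
movel(W(10,Y,z0),max_speed=25,guard=3); f0=F(); x=14.; print('f0',f0.round(2))
while x<30:
    g=movel(W(x,Y,z0),max_speed=8,guard=5); f=F()-f0; s=read_state(); print(round(s['time'],2),x,g,'tip',J(s['eef_pos']).round(2),'df',f.round(2),'Y',round(Y,2))
    if abs(f[1])>5 or -f[0]>5 or s['time']>37: break
    if abs(f[1])>1: Y+=np.clip(.08*f[1],-.3,.3)
    x+=1. if abs(f[0])<1 else .5
```

```text
f0 [-0.52  0.08 -0.58]
26.8 14.0 False tip [13.98 -2.46] df [ 0.37  0.15 -0.21] Y -2.45
27.23 15.0 False tip [14.98 -2.47] df [ 0.38 -0.2  -0.12] Y -2.45
27.65 16.0 False tip [15.97 -2.46] df [0.61 0.11 0.03] Y -2.45
28.07 17.0 False tip [16.93 -2.43] df [ 0.18 -0.06 -0.48] Y -2.45
28.5 18.0 False tip [18.01 -2.41] df [0.42 0.01 0.03] Y -2.45
28.93 19.0 False tip [18.98 -2.46] df [ 0.99 -0.22  0.03] Y -2.45
29.35 20.0 False tip [19.99 -2.48] df [ 0.4  -0.22 -0.35] Y -2.45
29.77 21.0 False tip [21.03 -2.47] df [ 0.78 -0.11  0.22] Y -2.45
30.2 22.0 False tip [22.07 -2.48] df [ 1.05 -0.51 -0.35] Y -2.45
30.6 22.5 False tip [22.39 -2.49] df [-0.43 -0.48  0.32] Y -2.45
31.02 23.5 False tip [23.13 -2.5 ] df [-4.5  -0.62  0.95] Y -2.45
31.43 24.0 False tip [23.39 -2.52] df [-5.56 -0.37  0.79] Y -2.45
```

Run:
```python
from h import *
z0=float(open('z0').read())+2; Y=-2.48
def F():
    f=[]
    for _ in range(8): wait(.025); f.append(fj(read_state()))
    return np.mean(f,0)
x=24.0; f=F(); print('now',f.round(2),read_state()['ft_force'].round(2) if hasattr(read_state()['ft_force'],'round') else '')
while -f[0]<7 and x<26:
    x+=.4; movel(W(x,Y,z0),max_speed=8,guard=5); f=F(); s=read_state(); print(round(s['time'],2),x,'tip',J(s['eef_pos']).round(2),'f',f.round(2),np.round(s['torque'],2))
open_gripper(); wait(.2); s=read_state(); print('open',s['time'],s['finger_gap'],fj(s).round(2))
p=s['eef_pos']; movel([p[0],p[1],80],max_speed=80); ex,_=ax()
c=snap('scene'); P=pts(c); print(read_state()['time'])
T=np.linalg.inv(c['cam_to_world']); q=T@np.array([*(O-50*ex),30,1]); u=int(c['cx']-c['fx']*q[0]/q[2]); v=int(c['cy']+c['fy']*q[1]/q[2])
cv2.imwrite('pics/end.png',cv2.resize(c['image'][v-60:v+60,u-80:u+80],(800,600),interpolation=cv2.INTER_CUBIC))
D=P[...,:2]-O; x_=D@ex; y_=D@ax()[1]; m=(x_<-52)&(x_>-115)&(abs(y_)<16)&(P[...,2]>5)&(P[...,2]<60)
for a in range(-115,-50,10):
    k=m&(x_>=a)&(x_<a+10)
    if k.sum(): print(a,k.sum(),y_[k].mean().round(1),'z',np.percentile(P[k][:,2],[3,97]).round(1))
```

```text
now [-6.13 -0.59  0.42] [-5.09  0.87 -0.47]
32.08 24.4 tip [23.56 -2.52] f [-7.66 -0.35  1.34] [ 0.37  1.54 -0.02]
open 32.9667 85.17133419209047 [ 0.21 -0.09  0.67]
34.5167
-115 27 -3.6 z [ 5.2 40.5]
-105 74 -8.2 z [ 5.5 40.8]
-95 76 -8.1 z [ 6.8 42.4]
-85 74 -8.4 z [ 9. 42.]
-75 71 -8.2 z [ 6.3 41. ]
-65 73 -8.7 z [ 7.5 41.7]
-55 21 -8.3 z [ 6.3 40.7]
```

View pics/end.png

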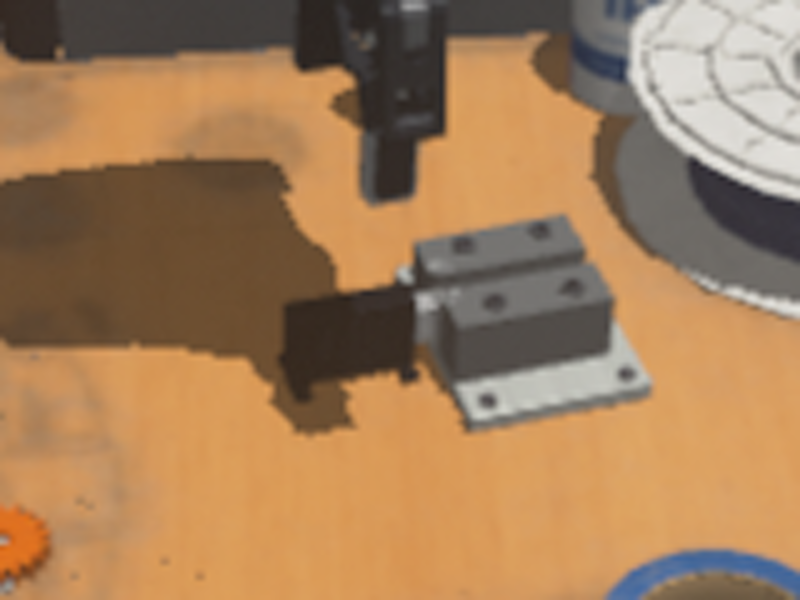

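The picture shows the gauge lodged level and upright in the gap (grip at about 350,335 in the crop), the gripper clear of it, and the gear and tape roll undisturbed. Drag was 7.7 N when I let go. Handing in.

```bash
python3 -c "
from workcell import *
print(finish_job(), read_state()['time'])"
```

```text
the job is handed in; nothing more can be done
the job is handed in; nothing more can be done
```

I handed the job in at about 35 s with the gauge let go, upright and level in the gap, after about 7.7 N of drag along the gap and nearly balanced side forces; the first grasp had closed on nothing because the fingertips sit about 40 mm above the reported TCP, the second held, and the verdict was not shown.

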